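# Switch on the control box and press its round start key

### The job

Start a measurement from the control box on the bench: with the fingertips, press down the raised far end of the rocker switch until it has tipped right over, and only then press the round key right down and let it come up again. Press gently, leave the square key and the long bar key unpressed, do not disturb the USB stick, the eraser and the marker, and finish with the hand clear and the rocker left tipped over.

Things in the scene. Friction and masses are not known exactly. Their poses are not given: they have to be found in the camera images.
- control_box: flat grey box fixed to the bench, 92 mm deep (x) by 272 mm long (y) by 42 mm high; origin at the centre of its underside, x away from the robot within about 20 degrees. Four bays in a row along its y, 62 mm apart (y = -93, -31, 31, 93 mm), hold the rocker and three keys in an order that changes; all are turned with the box.
- rocker (a joint): rocker switch tilt, rad: about 0 (up to 0.06) off, far end raised; 0.4 fully over, far end pressed down level. It stays where it is left; about 2.5 N on the end moves it.
- rocker_end (a point): spot to press on the black rocker switch, a shallow V of two halves, each 26 mm along the box's x and 28 mm wide, hinged along y under the bay's middle. The point is on the upper face of the far (+x) half, 22 mm from the hinge. Off, this half slopes up at 0.4 rad, the point about 60 mm above the bench; fully over, the half lies level, 51 mm above the bench, 9 mm above its bay plate.
- round_key (a joint): how far the round key is pushed down, m: 0 up, 0.006 fully down against its stop. Spring return; about 1 N to start moving it, 3.6 N to hold it fully down.
- round_key_top (a point): black round (30 mm across) push key on the control box, standing 11 mm proud of its white bay plate; the point is the centre of its top face, 53 mm above the bench when up. It may be in any of the four bays. The start key.
- square_key (a joint): how far the square key is pushed down, m: 0 up, 0.006 fully down against its stop. Spring return; about 1 N to start moving it, 3.6 N to hold it fully down.
- square_key_top (a point): black square (30 x 30 mm) push key on the control box, standing 11 mm proud of its white bay plate; the point is the centre of its top face, 53 mm above the bench when up. It may be in any of the four bays. Must not be pressed.
- bar_key (a joint): how far the bar key is pushed down, m: 0 up, 0.006 fully down against its stop. Spring return; about 1 N to start moving it, 3.6 N to hold it fully down.
- bar_key_top (a point): black long narrow bar-shaped (50 mm along the box's x, 14 mm wide) push key on the control box, standing 11 mm proud of its white bay plate; the point is the centre of its top face, 53 mm above the bench when up. It may be in any of the four bays. Must not be pressed.
- usb_stick_mid (a point): loose blue USB stick with a metal plug, 17 x 51 x 9 mm, lying flat on the bench in front of the control box; the point is its middle, half-way up. A bystander.
- eraser_mid (a point): loose grey and white eraser, 21 x 34 x 13 mm, lying flat on the bench behind the control box; the point is its centre, half-way up. A bystander.
- marker_black_mid (a point): loose black felt marker lying on the bench beside the +y end of the control box, 131 mm long along its own y and 17 mm thick; the point is its centre, half-way up. A bystander.

How it is judged:
By the outcome, as a careful person would: the job done as asked, in the order asked, and still so for the second after the job is handed in, with the robot touching nothing.
It also fails if it takes over 35 s, if anything falls off the work surface, if the arm or the gripper's body presses on something with over 40 N, if the wrist force passes 120 N, or if a joint passes its speed limit or range.

### The arm

A 6-joint arm with a two-finger parallel gripper is mounted at the origin on a cart in front of the work surface, level with it; the furniture and walls round the work are solid. World frame = base frame: x ahead of the robot, y to its left, z up, the work surface at z = 0. Lengths are in m, angles in rad, forces in N, time in s.
With the tool pointing down it reaches from about 0.375 to 0.975 m from the base axis. Payload 3.8 kg.
Tool frame: the origin (TCP) lies at the very end of the fingers, on their centre line; the grasp point (between the pads) lies 19 mm behind it (arm.grasp_offset is the distance from the TCP to the grasp point, in m); x points along the fingers, z is the direction in which the jaws open and shut, and the axes are right-handed (so a half turn about x gives the same grasp; the last joint's range is limited). The gripper opens to 88 mm and grips with 3 to 60 N. Pads are 18 mm wide; open, the fingers measure 123 mm over their backs; the gripper's body (75 mm by 187 mm) begins 45 mm behind the grasp point.
Start: joints at [1.175, 0.264, 1.604, -0, 1.274, -0.037], TCP at [0.237, 0.632, 0.239] pointing down, gripper open.
Joint ranges: [-2.63, 2.63], [-0.94, 2.18], [0.31, 2.57], [-1.31, 4.45], [0, 2.66], [-2.55, 2.55]. Speed limits (rad/s): [2.57, 2.57, 3.14, 3.14, 3.14, 3.14].

### API

Orientations are given as a unit quaternion [x, y, z, w].
In Python, from workcell import arm gives the robot as it stands. The module is installed in compiled form; this text tells all that it offers.
- The arm moves only by the shell command python3 -m handwheel 'ROWS' [OPENING] [FORCE]. ROWS is JSON, a list of rows, each a list of 2 entries, a list of its own where there are three numbers: the shift along the tool's x, y, z normalised to -1 to 1, where 1 is 1 m, then the turn about the tool's x normalised to -1 to 1, where 1 is 180 degrees. In form: [[[tx, ty, tz], turn], ...]. A call has 1 to 8 rows; each row is the pose to reach, as a shift and turn from the pose commanded when the call began, along the tool's axes at that moment, turning the shorter way round; what a row does not reach only later rows make up. A row lasts 1/12 s, in which the tool goes at most 41.7 mm and 7.16 degrees, less where a joint would pass 70% of its speed; a pose out of reach is approached as far as the arm can. A call with a number of a shift or a turn outside -1 to 1 is refused whole. A call with a gripper value outside its range is refused whole. OPENING is the closure in counts, from 0 (fully open) to 255 (shut), set as the call begins (- or left out, the last holds). The fingers move at their own pace and stop on an object; FORCE is the grip in N (left out, the last holds). Time passes only in rows, so rows that repeat a pose let the fingers close. It gives the time, the measured TCP pose, the force and the opening at its end, in the units of the state.
- arm.state(): the state, without advancing time (a new reading comes with each control period).
- arm.read_camera(name): name is "scene" or "top" or "wrist"; returns a dict with "img" (480x640x3 uint8, red, green, blue), "depth" (480x640 float32, m along the optical axis (not along the pixel's ray), 0 where there is no reading), "vertical_fov" (degrees; the focal length in pixels is half the picture's height over the tangent of half this angle, whatever the lens; pixels are square), "cx", "cy" (the principal point, pixels), "k1" (the pictures are not rectified: a ray, as slopes to the right and down, at radius r is drawn at 1 + k1 r^2 times it, then the intrinsics apply), "R" (3x3) and "t" (3): a world point X has camera coordinates R X + t. Camera axes: x right, y down, z forward; pixel columns grow to the right and rows downward; lengths in m; the calibration is good to about 2 mm. A picture is of the moment at which its call begins.
- arm.finish_job(): hands the job in, once; it reports no verdict.
The state is a dict: "clock": time; "q": joint angles; "joint_velocities": joint speeds; "tau": joint torques, N m; "eef_pos": TCP position; "eef_rot": TCP orientation; "ft_force": force on the tool from outside, world axes, zero at the start; "torque": the same for the moment, N m; "finger_gap": finger opening in m.
Only numpy, scipy, OpenCV 4.12 (cv2) and the standard library are available. Lean on these libraries where they do the work, as an engineer would, in place of code of your own. Each camera call takes 0.05 s, during which the arm holds its last target.

## Working session

There is one attempt and no reset: what is moved stays moved. The work goes in short steps, Python scripts to look and compute and a shell command to move; the robot and the scene stay as the last step left them, time stands still between calls to the robot, and variables do not carry over. Pictures are saved under pics/ and viewed, and the job is handed in when it is done.

```bash
mkdir -p pics
python3 - <<'E'
from workcell import arm
import cv2,numpy as np
s=arm.state(); print({k:np.round(v,4) for k,v in s.items()}, arm.grasp_offset)
for n in ["scene","top","wrist"]:
    c=arm.read_camera(n); cv2.imwrite(f"pics/{n}0.png",c["img"][...,::-1]); np.savez(f"{n}0.npz",**c)
    print(n,c["vertical_fov"],c["cx"],c["cy"],c["k1"],np.round(-c["R"].T@c["t"],3))
E
```

```text
{'clock': np.float64(0.0), 'q': array([ 1.1751,  0.2648,  1.6053, -0.    ,  1.2737, -0.0369]), 'joint_velocities': array([ 0.0012, -0.0005, -0.0009,  0.0002, -0.0012, -0.0001]), 'tau': array([-2.20000e-03, -5.02108e+01, -3.56878e+01,  7.27000e-02,
        2.94000e-02, -2.00000e-04]), 'eef_pos': array([0.2368, 0.6314, 0.2374]), 'eef_rot': array([-0.4032,  0.5818,  0.4023,  0.5806]), 'ft_force': array([-0.0973, -0.552 , -0.382 ]), 'torque': array([-0.0001,  0.0003,  0.0004]), 'finger_gap': np.float64(0.0884)} 0.0187
scene 57.1302841577332 313.5538112039938 245.57549244506615 -0.008694574247990045 [0.035 0.643 0.467]
top 43.215172824666865 320.4275731699249 239.50486277581868 -0.17244943359316656 [0.428 0.061 0.974]
wrist 71.70501450810602 319.0198293074969 233.7821140136632 -0.04222673819865539 [0.17  0.657 0.382]
```

View pics/top0.png

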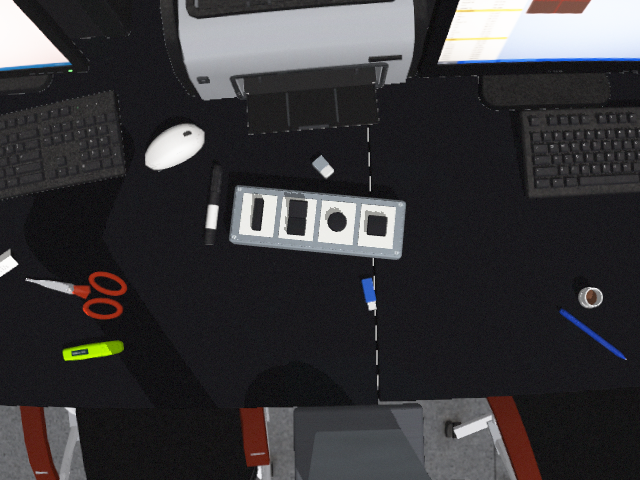

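View pics/scene0.png

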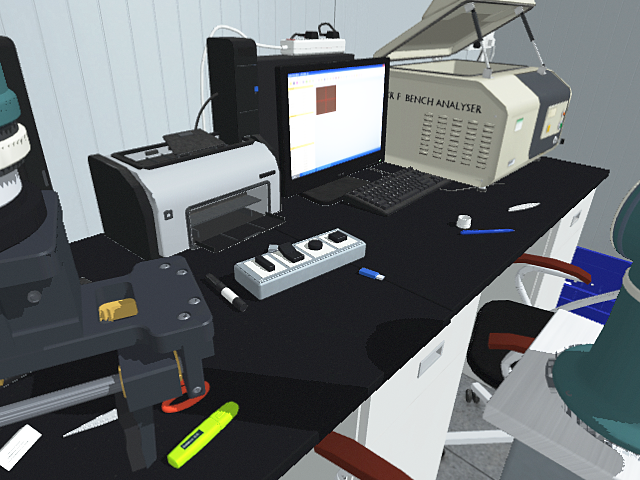

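The top view shows, left (+y) to right: bar (258,213), rocker (297,217), round (337,220) and square (376,224). The marker is at (213,205), the eraser at (322,167) and the USB stick at (369,293). Next I'll measure the positions.

```bash
cat > h.py <<'E'
import numpy as np,cv2
def cam(n):
    return dict(np.load(n,allow_pickle=True))
def K(c):
    f=240/np.tan(np.radians(float(c["vertical_fov"]))/2)
    return f,float(c["cx"]),float(c["cy"])
def slopes(c,px):
    f,cx,cy=K(c); d=(np.asarray(px,float)-[cx,cy])/f
    k=float(c["k1"]); u=d.copy()
    for _ in range(30): u=d/(1+k*(u**2).sum(-1,keepdims=True))
    return u
def atz(c,px,z):
    u=slopes(c,px); r=np.c_[u,np.ones(len(u))]@c["R"]; o=-c["R"].T@c["t"]
    return o+r*((z-o[2])/r[:,2])[:,None]
def cloud(c):
    v,u=np.mgrid[0:480,0:640]; px=np.c_[u.ravel(),v.ravel()]
    s=slopes(c,px); d=c["depth"].ravel()
    X=(np.c_[s,np.ones(len(s))]*d[:,None]-c["t"])@c["R"]
    return X.reshape(480,640,3)
def proj(c,X):
    p=np.atleast_2d(X)@c["R"].T+c["t"]; u=p[:,:2]/p[:,2:]; u=u*(1+float(c["k1"])*(u**2).sum(1,keepdims=True))
    f,cx,cy=K(c); return u*f+[cx,cy]
E
python3 - <<'E'
from h import *
c=cam("top0.npz"); im=c["img"].astype(int); X=cloud(c)
roi=np.zeros((480,640),bool); roi[180:265,225:412]=1
br=(im.min(2)>75)&roi
n,l,st,ce=cv2.connectedComponentsWithStats(br.astype(np.uint8)); i=1+np.argmax(st[1:,4])
cnt=cv2.findContours((l==i).astype(np.uint8),cv2.RETR_EXTERNAL,cv2.CHAIN_APPROX_NONE)[0][0][:,0]
W=atz(c,cnt,0.042)[:,:2]
r=cv2.minAreaRect((W*1000).astype(np.float32)); print("box",r)
m=roi&(c["depth"]>0)
z=X[...,2]
print("z box top median",np.median(z[(l==i)]))
# box frame
cxy=np.array(r[0])/1000
a=np.radians(r[2]); 
for aa in (a,a-np.pi/2,a+np.pi/2):
    if abs(aa)<0.4: yaw=aa
print("yaw",np.degrees(yaw))
ex=np.array([np.cos(yaw),np.sin(yaw)]); ey=np.array([-ex[1],ex[0]])
for y in (-.093,-.031,.031,.093): print(y,cxy+y*ey, proj(c,np.r_[cxy+y*ey,.045]))
# dark blobs
dk=(im.max(2)<75)&(z>0.047)&roi
n,l,st,ce=cv2.connectedComponentsWithStats(dk.astype(np.uint8))
for j in range(1,n):
    if st[j,4]>60:
        P=X[l==j]; d=P[:,:2]-cxy
        print(st[j],ce[j].round(1),"med",np.median(P,0).round(4),"boxframe mean",(d@ex).mean().round(4),(d@ey).mean().round(4), "x range",np.percentile(d@ex,[2,98]).round(4),"z",np.percentile(P[:,2],[2,50,98]).round(4))
        if abs((d@ey).mean()-.031)<.01:
            q=d@ex
            for lo in np.arange(-.03,.03,.006): 
                k=(q>=lo)&(q<lo+.006)
                if k.sum(): print("   rocker",lo.round(3),np.median(P[k,2]).round(4),k.sum())
v=cv2.resize(c["img"][150:330,180:440,::-1],None,fx=3,fy=3,interpolation=cv2.INTER_CUBIC); cv2.imwrite("pics/crop.png",v)
E
```

```text
box ((565.9199829101562, 80.66419219970703), (269.7127685546875, 103.99473571777344), 82.56321716308594)
z box top median 0.04057869108049708
yaw -7.436782836914066
-0.093 [ 0.55388279 -0.01155352] [[376.46417149 230.60516621]]
-0.031 [0.56190758 0.04992496] [[336.57751783 226.77121369]]
0.031 [0.56993238 0.11140343] [[296.78399584 222.96774087]]
0.093 [0.57795718 0.1728819 ] [[257.26174311 219.21152454]]
[252 198  12  32 283] [257.2 213.7] med [0.5851 0.172  0.0524] boxframe mean 0.0071 0.0925 x range [-0.016   0.0312] z [0.0483 0.0524 0.0558]
[287 200  20  35 595] [296.7 216.8] med [0.5788 0.1108 0.0524] boxframe mean 0.008 0.0313 x range [-0.0175  0.0329] z [0.048  0.0524 0.0608]
   rocker -0.024 0.0528 1
   rocker -0.018 0.0511 66
   rocker -0.012 0.0507 65
   rocker -0.006 0.0505 64
   rocker -0.0 0.0506 70
   rocker 0.006 0.0514 66
   rocker 0.012 0.0535 71
   rocker 0.018 0.0556 73
   rocker 0.024 0.0581 74
[328 212  18  20 278] [336.6 221.3] med [0.5694 0.0495 0.0524] boxframe mean 0.0065 -0.0303 x range [-0.006   0.0208] z [0.049  0.0524 0.0558]
[367 215  20  21 360] [376.3 225. ] med [ 0.5613 -0.0107  0.0524] boxframe mean 0.0064 -0.091 x range [-0.0069  0.0219] z [0.049  0.0524 0.0559]
```

Run:
```python
from h import *
c=cam("scene0.npz")
v=cv2.resize(c["img"][210:330,190:400,::-1],None,fx=3.5,fy=3.5,interpolation=cv2.INTER_CUBIC); cv2.imwrite("pics/crops.png",v)
```

```text
(no output)
```

View pics/crop.png

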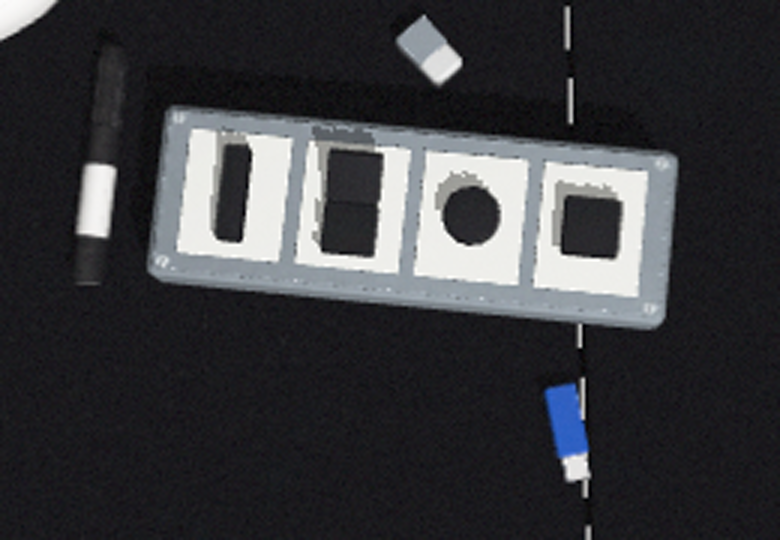

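View pics/crops.png

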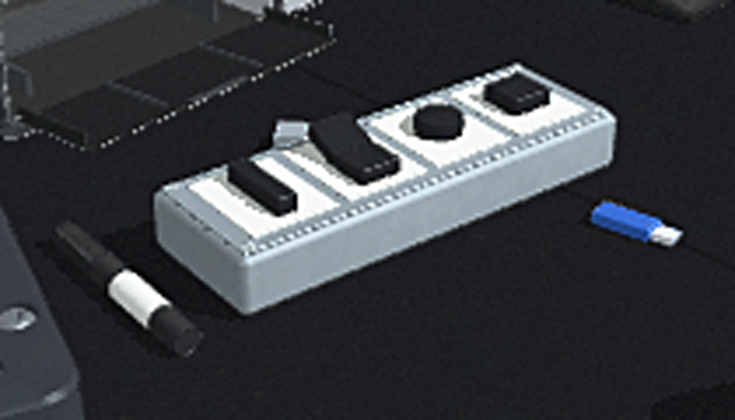

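Run:
```python
from h import *
c=cam("top0.npz"); im=c["img"].astype(int); X=cloud(c); z=X[...,2]
roi=np.zeros((480,640),bool); roi[180:265,225:412]=1
# white plates -> outer corners at z=.042
w=(im.min(2)>170)&roi
n,l,st,ce=cv2.connectedComponentsWithStats(w.astype(np.uint8))
cs=[]
for j in range(1,n):
    if st[j,4]>300:
        cnt=cv2.findContours((l==j).astype(np.uint8),cv2.RETR_EXTERNAL,cv2.CHAIN_APPROX_NONE)[0][0][:,0]
        r=cv2.minAreaRect((atz(c,cnt,.042)[:,:2]*1000).astype(np.float32)); print("plate",st[j],np.round(r[0],1),np.round(r[1],1),r[2]); cs.append(r[0])
cs=np.array(sorted(cs,key=lambda p:p[1])); p=np.polyfit(np.arange(len(cs)),cs,1); print("centre",cs.mean(0),"step",p[0],np.hypot(*p[0]),np.degrees(np.arctan2(-p[0][0],p[0][1])))
for nme,(u0,u1) in dict(bar=(250,266),rock=(284,310),rnd=(326,348),sq=(364,390)).items():
    m=(im.max(2)<75)&roi; m[:,:u0]=0;m[:,u1:]=0; m&=(z>.051)
    cnt=np.argwhere(m)[:,::-1]; r=cv2.minAreaRect((atz(c,cnt,.053)[:,:2]*1000).astype(np.float32)); print(nme,np.round(r[0],1),np.round(r[1],1),r[2])
for nme,(u0,u1,v0,v1,h) in dict(usb=(350,385,270,315,.009),er=(305,340,150,182,.013),mk=(200,224,160,250,.017)).items():
    s=np.zeros_like(roi);s[v0:v1,u0:u1]=1; k=s&(z>h*.6)&(z<.03); P=X[k]; r=cv2.minAreaRect((P[:,:2]*1000).astype(np.float32)); print(nme,np.round(r[0],1),np.round(r[1],1),r[2])
```

```text
plate [ 239  193   39   45 1016] [585.7 172.3] [54.2 66.3] 82.3971939086914
plate [278 197  39  45 679] [577.7 110.7] [54.  66.3] 82.48934173583984
plate [ 318  200   39   45 1059] [569.5  49.2] [54.  66.1] 82.2712173461914
plate [358 204  38  45 942] [561.6 -12.3] [54.2 66.2] 82.62837219238281
centre [573.61486816  79.98196363] step [ 8.05880127 61.54535961] 62.0707303615161 -7.4599161939038146
bar [559.6 171.3] [101.1  17.7] 1.8280086517333984
rock [556.7 110.6] [97.  31.8] 1.4907619953155518
rnd [551.3  50.4] [26.1 65. ] 88.14655303955078
sq [584.7 -11.3] [78.2 30.2] 0.4008942246437073
usb [458.1   0.9] [51. 17.] 9.148320198059082
er [667.2  68.5] [34.1 20.4] 38.086055755615234
mk [610.7 248.7] [ 17.  130.7] 82.49675750732422
```

Box centre is (0.5736, 0.0800) with yaw −7.46°, and the 62.07 mm plate spacing confirms the fit. Now the tool axes, printer clearance and shifts.

```bash
cat > plan.py <<'E'
from h import *
from workcell import arm
from scipy.spatial.transform import Rotation as Ro
yaw=np.radians(-7.46); ex=np.array([np.cos(yaw),np.sin(yaw),0]); ey=np.array([-ex[1],ex[0],0])
C=np.array([.5736,.0800,0])
PT=dict(rock=C+.031*ey+.022*ex,rnd=C-.031*ey)
def rep(name=None,z=None):
    s=arm.state(); R=Ro.from_quat(s["eef_rot"]).as_matrix()
    print("t",s["clock"].round(2),"pos",s["eef_pos"].round(4),"F",s["ft_force"].round(2),"gap",round(float(s["finger_gap"]),4),"v",np.abs(s["joint_velocities"]).max().round(4))
    ang=[np.degrees(np.arctan2(np.cross(R[:,2],t*ey)@R[:,0],R[:,2]@(t*ey))) for t in (1,-1)]
    print("x tilt",R[:,0].round(4),"z",R[:,2].round(3),"turn to jaw||boxy deg/180:",[round(a/180,4) for a in ang])
    for n in ([name] if name else PT):
        p=PT[n].copy(); p[2]=z if z else .1
        print(n,p.round(4),"shift tool",(R.T@(p-s["eef_pos"])).round(4))
E
python3 - <<'E'
from plan import *
rep(z=.1)
c=cam("top0.npz"); X=cloud(c).reshape(-1,3); 
m=(X[:,1]>-.15)&(X[:,1]<.4)&(X[:,2]>.07)
P=X[m]; 
for lo in np.arange(.3,1.1,.05):
    k=(P[:,0]>=lo)&(P[:,0]<lo+.05)
    if k.sum()>5: print(lo.round(2),k.sum(),P[k,2].max().round(3),P[k,1].min().round(2),P[k,1].max().round(2))
E
```

```text
Traceback (most recent call last):
  File "plan.py", line 9, in rep
    print("t",s["clock"].round(2),"pos",s["eef_pos"].round(4),"F",s["ft_force"].round(2),"gap",round(float(s["finger_gap"]),4),"v",np.abs(s["joint_velocities"]).max().round(4))
              ^^^^^^^^^^^^^^^^
AttributeError: 'float' object has no attribute 'round'
```

```bash
sed -i 's/import numpy as np,cv2/import numpy as np,cv2/' h.py; sed -i 's/s=arm.state(); R=/s={k:np.array(v) for k,v in arm.state().items()}; R=/' plan.py
python3 - <<'E'
from plan import *
rep(z=.1)
c=cam("top0.npz"); X=cloud(c).reshape(-1,3); 
m=(X[:,1]>-.15)&(X[:,1]<.4)&(X[:,2]>.07)
P=X[m]; 
for lo in np.arange(.3,1.1,.05):
    k=(P[:,0]>=lo)&(P[:,0]<lo+.05)
    if k.sum()>5: print(lo.round(2),k.sum(),P[k,2].max().round(3),P[k,1].min().round(2),P[k,1].max().round(2))
E
```

```text
t 0.15 pos [0.2368 0.6315 0.2377] F [ 0.3  -0.08 -0.65] gap 0.0882 v 0.0032
x tilt [-7.0e-04 -1.6e-03 -1.0e+00] z [ 0.351  0.936 -0.002] turn to jaw||boxy deg/180: [np.float64(-0.0728), np.float64(0.9272)]
rock [0.5994 0.1079 0.1   ] shift tool [ 0.1383 -0.5234 -0.3627]
rnd [0.5696 0.0493 0.1   ] shift tool [ 0.1384 -0.516  -0.4281]
0.4 1256 0.974 0.06 0.06
0.75 2534 0.149 -0.04 0.29
0.8 15486 0.276 -0.15 0.29
0.85 4490 0.196 -0.09 0.29
0.9 142 0.124 -0.12 0.4
```

```bash
python3 -m handwheel '[[[0.02,-0.26,-0.18],-0.073],[[0.02,-0.26,-0.18],-0.073],[[0.02,-0.26,-0.18],-0.073],[[0.02,-0.26,-0.18],-0.073],[[0.02,-0.26,-0.18],-0.073],[[0.02,-0.26,-0.18],-0.073],[[0.02,-0.26,-0.18],-0.073],[[0.02,-0.26,-0.18],-0.073]]' 255 20; python3 -c "
from plan import *; rep('rock',.1)"
```

```text
clock: 0.82
eef_pos: [0.4186, 0.3687, 0.2181]
eef_rot: [-0.467, 0.532, 0.466, 0.531]
ft_force: [-0.0, 0.6, -0.3]
finger_gap: 0.037
t 0.82 pos [0.4186 0.3687 0.2181] F [-0.01  0.61 -0.3 ] gap 0.037 v 0.511
x tilt [ 0.     -0.0017 -1.    ] z [ 0.131  0.991 -0.002] turn to jaw||boxy deg/180: [np.float64(-0.0003), np.float64(0.9997)]
rock [0.5994 0.1079 0.1   ] shift tool [ 0.1186 -0.2134 -0.2348]
```

```bash
python3 -m handwheel '[[[0.08,-0.213,-0.235],0],[[0.08,-0.213,-0.235],0],[[0.08,-0.213,-0.235],0],[[0.08,-0.213,-0.235],0],[[0.08,-0.213,-0.235],0],[[0.08,-0.213,-0.235],0],[[0.08,-0.213,-0.235],0],[[0.08,-0.213,-0.235],0]]'; python3 -m handwheel '[[[0,0,0],0],[[0,0,0],0],[[0,0,0],0]]'
python3 - <<'E'
from plan import *
rep('rock',.1)
c=arm.read_camera("top"); cv2.imwrite("pics/top1.png",cv2.resize(c["img"][130:330,160:460,::-1],None,fx=2.6,fy=2.6))
c=arm.read_camera("wrist"); cv2.imwrite("pics/wrist1.png",c["img"][...,::-1]); np.savez("wrist1.npz",**c)
for n in PT:
  p=PT[n].copy(); p[2]=.053 if n=='rnd' else .060; print(n,proj(c,p))
s=arm.state(); print("tcp px",proj(c,s["eef_pos"]))
E
```

```text
clock: 1.48
eef_pos: [0.5989, 0.1091, 0.1377]
eef_rot: [-0.466, 0.532, 0.466, 0.531]
ft_force: [0.8, 1.3, 0.7]
finger_gap: 0.0007
clock: 1.73
eef_pos: [0.5976, 0.1117, 0.1383]
eef_rot: [-0.466, 0.532, 0.467, 0.531]
ft_force: [0.2, 0.3, -0.1]
finger_gap: 0.0009
t 1.73 pos [0.5976 0.1117 0.1383] F [ 0.23  0.35 -0.07] gap 0.0009 v 0.0258
x tilt [-1.3e-03  4.0e-04 -1.0e+00] z [0.13  0.992 0.   ] turn to jaw||boxy deg/180: [np.float64(-0.0001), np.float64(0.9999)]
rock [0.5994 0.1079 0.1   ] shift tool [ 0.0383 -0.0023 -0.0036]
rock [[312.32428736 247.58014552]]
rnd [[225.45343201 215.02655932]]
tcp px [[318.81508894 294.66744775]]
```

View pics/wrist1.png

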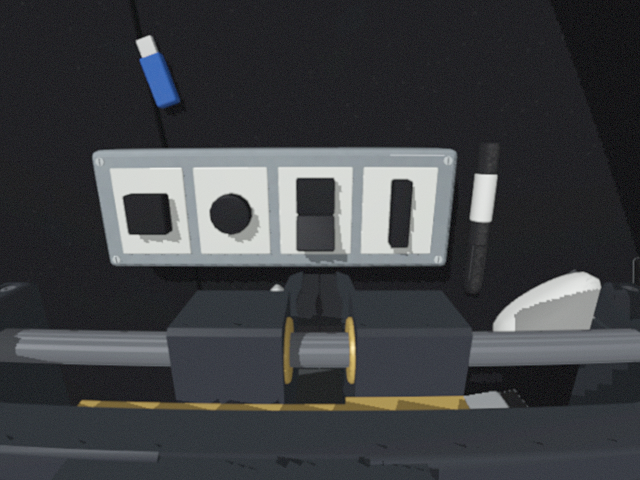

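Run:
```python
from h import *
c=cam("wrist1.npz"); im=c["img"].astype(int); X=cloud(c)
roi=np.zeros((480,640),bool); roi[140:272,90:462]=1
w=(im.min(2)>180)&roi
n,l,st,ce=cv2.connectedComponentsWithStats(w.astype(np.uint8)); cs=[]
for j in range(1,n):
    if st[j,4]>1000:
        cnt=cv2.findContours((l==j).astype(np.uint8),cv2.RETR_EXTERNAL,cv2.CHAIN_APPROX_NONE)[0][0][:,0]
        r=cv2.minAreaRect((atz(c,cnt,.042)[:,:2]*1000).astype(np.float32)); print("plate",st[j],np.round(r[0],1),np.round(r[1],1),r[2], X[l==j][:,2].mean()); cs.append(r[0])
cs=np.array(sorted(cs,key=lambda p:p[1])); p=np.polyfit(np.arange(len(cs)),cs,1); print("centre",cs.mean(0),"step",np.hypot(*p[0]),np.degrees(np.arctan2(-p[0][0],p[0][1])))
v=cv2.resize(c["img"][190:330,210:430,::-1],None,fx=3.5,fy=3.5,interpolation=cv2.INTER_CUBIC); cv2.imwrite("pics/w1c.png",v)
```

```text
plate [ 110  167   81   87 3624] [561.7  -9.8] [53.7 65.8] 82.67101287841797 0.04180958757299525
plate [ 193  167   77   87 4457] [569.7  51.3] [53.7 65.5] 82.35234832763672 0.04230802379488424
plate [ 278  167   75   87 2944] [577.6 112.5] [53.9 65.2] 82.60250091552734 0.04148865702670696
plate [ 361  167   77   87 4416] [585.4 173.5] [53.7 65.5] 82.60445404052734 0.04191387060255892
centre [573.61154175  81.87842941] step 61.60835674976526 -7.38652851094168
```

View pics/w1c.png

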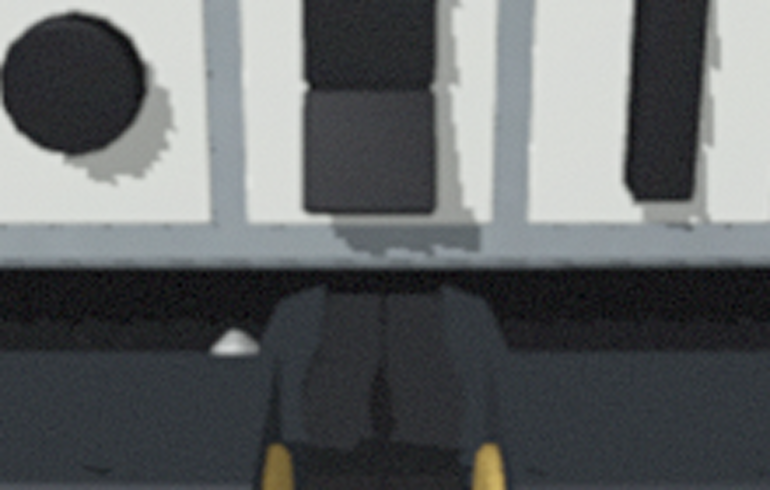

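View pics/top1.png

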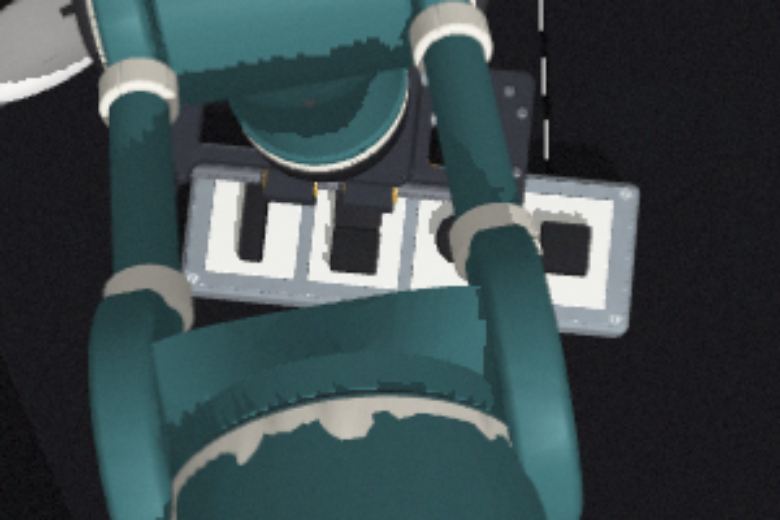

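Both cameras agree to within 2 mm: y differs by 1.9 mm, so I'll take the mean, y = 0.081. The rocker's far half lies right in front of the fingertips. Descending to just above it.

```bash
sed -i 's/.0800,0\]/.0810,0]/' plan.py; python3 -m handwheel '[[[0.035,-0.002,-0.002],0],[[0.066,-0.002,-0.002],0],[[0.066,-0.002,-0.002],0],[[0.066,-0.002,-0.002],0],[[0.066,-0.002,-0.002],0],[[0.066,-0.002,-0.002],0],[[0.066,-0.002,-0.002],0],[[0.066,-0.002,-0.002],0]]'
python3 - <<'E'
from plan import *
rep('rock',.0505)
E
```

```text
clock: 2.5
eef_pos: [0.6012, 0.1098, 0.0747]
eef_rot: [-0.467, 0.53, 0.466, 0.532]
ft_force: [-0.1, 0.0, 0.3]
finger_gap: 0.0007
t 2.5 pos [0.6012 0.1098 0.0747] F [-0.12  0.    0.29] gap 0.0007 v 0.0067
x tilt [ 3.2e-03  5.0e-04 -1.0e+00] z [0.129 0.992 0.001] turn to jaw||boxy deg/180: [np.float64(0.0003), np.float64(-0.9997)]
rock [0.5994 0.1089 0.0505] shift tool [ 0.0242  0.0017 -0.0011]
```

```bash
python3 -m handwheel '[[[0.008,0.001,-0.001],0],[[0.012,0.001,-0.001],0],[[0.014,0.001,-0.001],0],[[0.015,0.001,-0.001],0],[[0.016,0.001,-0.001],0],[[0.017,0.001,-0.001],0],[[0.018,0.001,-0.001],0],[[0.018,0.001,-0.001],0]]'
python3 - <<'E'
from plan import *
rep('rock',.0505)
E
```

```text
clock: 3.17
eef_pos: [0.5989, 0.1086, 0.0547]
eef_rot: [-0.467, 0.531, 0.467, 0.531]
ft_force: [1.5, -0.2, 1.9]
finger_gap: 0.0005
t 3.17 pos [0.5989 0.1086 0.0547] F [ 1.52 -0.17  1.92] gap 0.0005 v 0.0047
x tilt [ 3.e-04  1.e-04 -1.e+00] z [0.129 0.992 0.   ] turn to jaw||boxy deg/180: [np.float64(0.0002), np.float64(-0.9998)]
rock [0.5994 0.1089 0.0505] shift tool [ 0.0042 -0.0004  0.0004]
```

In contact at about 2 N and the rocker is moving. I'll press on in small steps.

```bash
python3 -m handwheel '[[[0.001,0,0],0],[[0.002,0,0],0],[[0.003,0,0],0],[[0.003,0,0],0]]';  python3 -m handwheel '[[[0.0005,0,0],0],[[0.001,0,0],0],[[0.001,0,0],0]]'
```

```text
clock: 3.5
eef_pos: [0.5986, 0.1086, 0.0514]
eef_rot: [-0.466, 0.531, 0.467, 0.531]
ft_force: [0.8, -1.2, 3.0]
finger_gap: 0.0006
clock: 3.75
eef_pos: [0.5986, 0.1086, 0.0514]
eef_rot: [-0.466, 0.531, 0.467, 0.531]
ft_force: [-0.7, 0.6, 6.8]
finger_gap: 0.0005
```

The tip stopped moving at z = 0.0514 while the force rose to 6.8 N, so the rocker is against its stop. Lifting clear to check.

```bash
python3 -m handwheel '[[[-0.01,0,0],0],[[-0.04,0,0],0],[[-0.06,0,0],0],[[-0.06,0.05,-0.03],0],[[-0.06,0.05,-0.06],0],[[-0.06,0.05,-0.06],0],[[-0.06,0.05,-0.06],0],[[-0.06,0.05,-0.06],0]]'
python3 - <<'E'
from plan import *
rep('rnd',.1)
c=arm.read_camera("wrist"); np.savez("wrist2.npz",**c); cv2.imwrite("pics/wrist2.png",c["img"][...,::-1])
c=arm.read_camera("scene"); np.savez("scene2.npz",**c); cv2.imwrite("pics/scene2.png",cv2.resize(c["img"][210:330,190:400,::-1],None,fx=3.5,fy=3.5,interpolation=cv2.INTER_CUBIC))
E
```

```text
clock: 4.42
eef_pos: [0.5413, 0.0555, 0.1108]
eef_rot: [-0.466, 0.531, 0.467, 0.532]
ft_force: [0.1, -0.1, -0.1]
finger_gap: 0.0006
t 4.42 pos [0.5413 0.0555 0.1108] F [ 0.05 -0.05 -0.14] gap 0.0006 v 0.0239
x tilt [-2.e-04  4.e-04 -1.e+00] z [0.13  0.992 0.   ] turn to jaw||boxy deg/180: [np.float64(-0.0001), np.float64(0.9999)]
rnd [0.5696 0.0503 0.1   ] shift tool [ 0.0108 -0.0288 -0.0015]
```

View pics/wrist2.png

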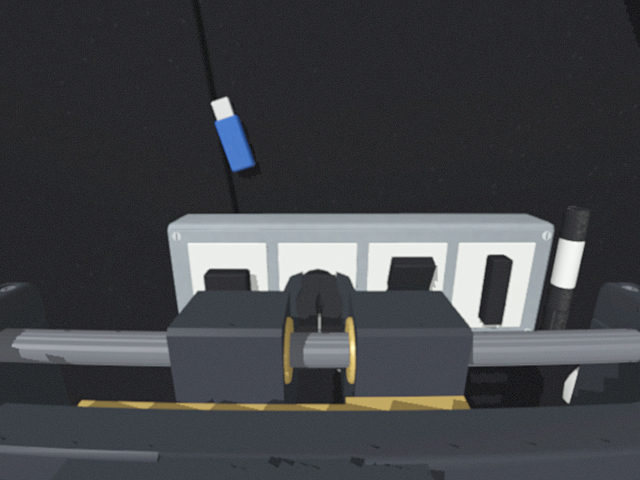

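View pics/scene2.png

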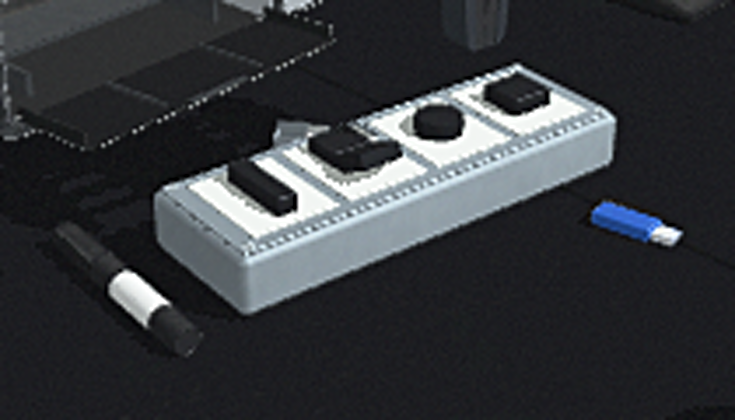

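The far half now looks level and the near half raised (scene crop, around (350,150)). I'll put a number on the tilt with the depth image.

Run:
```python
from plan import *
for f in ("scene0.npz","scene2.npz"):
    c=cam(f); X=cloud(c); d=X-C; bx=d@ex; by=d@ey; im=c["img"].astype(int)
    m=(abs(by-.031)<.011)&(X[...,2]>.047)&(X[...,2]<.075)&(im.max(2)<75)
    for lo in np.arange(-.03,.03,.005):
        k=m&(bx>=lo)&(bx<lo+.005)
        if k.sum()>3: print(f,lo.round(3),np.median(X[k][:,2]).round(4),k.sum())
    for a,b,nm in((.003,.022,"far"),(-.022,-.003,"near")):
        k=m&(bx>a)&(bx<b); print(nm,np.polyfit(bx[k],X[k][:,2],1).round(3))
```

```text
scene0.npz -0.025 0.0498 21
scene0.npz -0.02 0.0514 13
scene0.npz -0.015 0.0516 15
scene0.npz -0.01 0.0513 12
scene0.npz -0.005 0.0508 13
scene0.npz 0.0 0.0506 16
scene0.npz 0.005 0.0523 22
scene0.npz 0.01 0.0552 23
scene0.npz 0.015 0.0566 19
scene0.npz 0.02 0.059 24
far [0.426 0.049]
near [-0.03   0.051]
scene2.npz -0.03 0.0541 5
scene2.npz -0.025 0.0574 37
scene2.npz -0.02 0.0602 9
scene2.npz -0.015 0.0581 4
scene2.npz -0.01 0.0557 5
scene2.npz 0.0 0.0516 7
scene2.npz 0.005 0.0504 12
scene2.npz 0.01 0.0505 13
scene2.npz 0.015 0.051 12
scene2.npz 0.02 0.0505 14
far [-0.02   0.051]
near [-0.351  0.053]
```

The rocker is fully over: the far-half slope went from 0.43 to about 0. Now over the round key.

```bash
python3 -m handwheel '[[[0,-0.028,-0.002],0],[[0.02,-0.028,-0.002],0],[[0.045,-0.028,-0.002],0],[[0.045,-0.028,-0.002],0],[[0.045,-0.028,-0.002],0],[[0.045,-0.028,-0.002],0]]'
python3 - <<'E'
from plan import *
rep('rnd',.047)
c=arm.read_camera("wrist"); np.savez("wrist3.npz",**c); cv2.imwrite("pics/wrist3.png",c["img"][...,::-1])
E
```

```text
clock: 5.02
eef_pos: [0.5693, 0.0504, 0.0661]
eef_rot: [-0.467, 0.531, 0.467, 0.531]
ft_force: [-0.5, 0.7, 0.1]
finger_gap: 0.0004
t 5.02 pos [0.5693 0.0504 0.0661] F [-0.5   0.72  0.05] gap 0.0004 v 0.0227
x tilt [-2.e-04  0.e+00 -1.e+00] z [0.128 0.992 0.   ] turn to jaw||boxy deg/180: [np.float64(0.0005), np.float64(-0.9995)]
rnd [0.5696 0.0503 0.047 ] shift tool [ 0.0191 -0.0003 -0.0001]
```

View pics/wrist3.png

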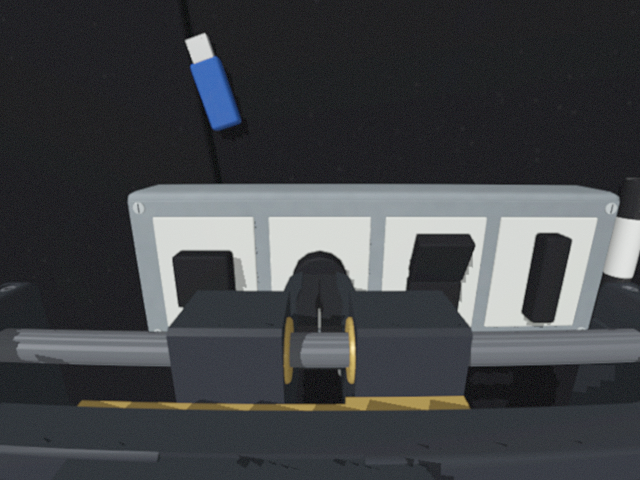

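The fingers are centred over the round key at (320,265). Nothing is underneath the square key's side. Pressing down in small steps.

```bash
python3 -m handwheel '[[[0.006,0,0],0],[[0.01,0,0],0],[[0.012,0,0],0],[[0.014,0,0],0],[[0.016,0,0],0],[[0.017,0,0],0],[[0.018,0,0],0],[[0.018,0,0],0]]'; python3 -m handwheel '[[[0.001,0,0],0],[[0.001,0,0],0]]'
```

```text
clock: 5.73
eef_pos: [0.5689, 0.0499, 0.0478]
eef_rot: [-0.467, 0.531, 0.467, 0.531]
ft_force: [-0.8, 0.2, 2.9]
finger_gap: 0.0002
clock: 5.9
eef_pos: [0.569, 0.0499, 0.0474]
eef_rot: [-0.467, 0.531, 0.467, 0.531]
ft_force: [-2.6, 0.0, 5.8]
finger_gap: 0.0006
```

```bash
python3 -m handwheel '[[[0.0006,0,0],0],[[0.0006,0,0],0],[[0.0006,0,0],0]]'
```

```text
clock: 6.15
eef_pos: [0.569, 0.0499, 0.0473]
eef_rot: [-0.467, 0.531, 0.467, 0.531]
ft_force: [-4.2, -0.0, 9.9]
finger_gap: 0.0005
```

At the stop: 9.9 N with no further travel, and z = 0.0473 against the expected 0.047. Lifting straight up, then clear.

```bash
python3 -m handwheel '[[[-0.004,0,0],0],[[-0.012,0,0],0],[[-0.04,0,0],0],[[-0.08,0,0],0],[[-0.12,0,0],0],[[-0.15,0,0],0],[[-0.15,0,0],0],[[-0.15,0,0],0]]'; python3 -m handwheel '[[[-0.02,0.12,0.1],0],[[-0.02,0.12,0.1],0],[[-0.02,0.12,0.1],0],[[-0.02,0.12,0.1],0],[[-0.02,0.12,0.2],0],[[-0.02,0.12,0.2],0],[[-0.02,0.12,0.2],0],[[-0.02,0.12,0.2],0]]';python3 -m handwheel '[[[0,0,0],0],[[0,0,0],0],[[0,0,0],0],[[0,0,0],0]]'
python3 - <<'E'
from plan import *
rep()
for n in ("scene","top"):
    c=arm.read_camera(n); np.savez(n+"4.npz",**c)
    im=c["img"]; v=im[210:330,190:400] if n=="scene" else im[130:330,160:460]
    cv2.imwrite(f"pics/{n}4.png",cv2.resize(v[...,::-1],None,fx=2.6,fy=2.6,interpolation=cv2.INTER_CUBIC))
    for f in (n+"0.npz",n+"4.npz"):
        c=cam(f); X=cloud(c); d=X-C; bx=d@ex; by=d@ey; dk=c["img"].max(2)<75
        for nm,y in (("sq",-.093),("rnd",-.031),("bar",.093)):
            k=dk&(abs(by-y)<.005)&(abs(bx)<.01)&(X[...,2]>.035)&(X[...,2]<.07); print(f,nm,np.median(X[k][:,2]).round(4),k.sum())
        k=dk&(abs(by-.031)<.011)&(bx>.003)&(bx<.022)&(X[...,2]>.047)&(X[...,2]<.075)
        if k.sum()>10: print(f,"rocker far",np.polyfit(bx[k],X[k][:,2],1).round(3))
E
```

```text
clock: 6.82
eef_pos: [0.5709, 0.0499, 0.1993]
eef_rot: [-0.468, 0.53, 0.465, 0.533]
ft_force: [0.2, 0.5, -0.9]
finger_gap: 0.0006
clock: 7.48
eef_pos: [0.4746, 0.2666, 0.214]
eef_rot: [-0.467, 0.531, 0.468, 0.53]
ft_force: [0.1, -0.7, -1.1]
finger_gap: 0.0003
clock: 7.82
eef_pos: [0.4756, 0.2623, 0.2156]
eef_rot: [-0.466, 0.532, 0.466, 0.531]
ft_force: [-0.2, 0.4, 0.5]
finger_gap: 0.0005
t 7.82 pos [0.4756 0.2623 0.2156] F [-0.2   0.36  0.45] gap 0.0005 v 0.0062
x tilt [-9.e-04 -7.e-04 -1.e+00] z [ 0.131  0.991 -0.001] turn to jaw||boxy deg/180: [np.float64(-0.0003), np.float64(0.9997)]
rock [0.5994 0.1089 0.1   ] shift tool [ 0.1156 -0.1429 -0.1358]
rnd [0.5696 0.0503 0.1   ] shift tool [ 0.1156 -0.121  -0.1978]
scene0.npz sq 0.0527 20
scene0.npz rnd 0.0531 25
scene0.npz bar 0.0532 24
scene0.npz rocker far [0.426 0.049]
scene4.npz sq 0.0532 21
scene4.npz rnd 0.0528 24
scene4.npz bar 0.053 25
scene4.npz rocker far [0.026 0.05 ]
top0.npz sq 0.0526 84
top0.npz rnd 0.053 82
top0.npz bar 0.0527 80
top0.npz rocker far [0.406 0.05 ]
top4.npz sq 0.0527 85
top4.npz rnd 0.0523 83
top4.npz bar 0.0529 81
top4.npz rocker far [0.012 0.05 ]
```

View pics/scene4.png

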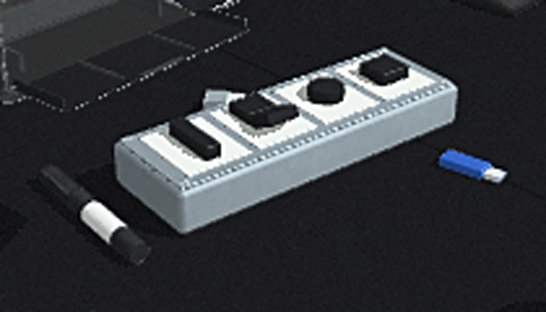

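View pics/top4.png

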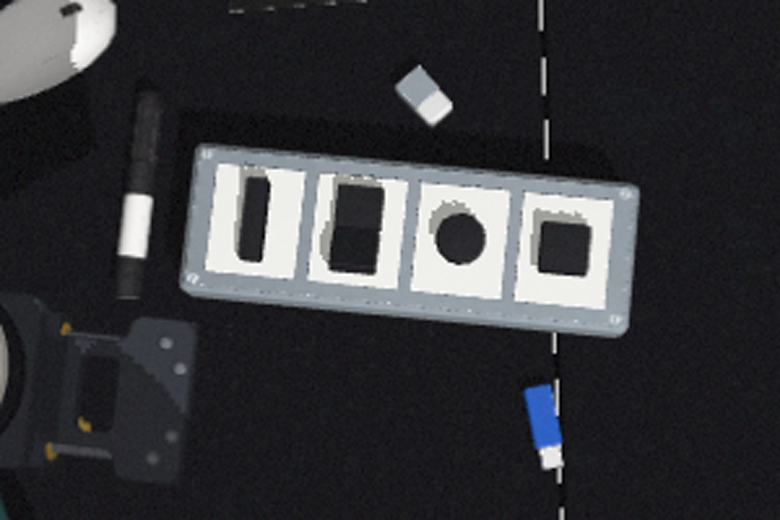

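All keys read up, and the marker, eraser and USB stick look unmoved. The rocker slope readings spread from −0.02 to 0.026, so I'll average more frames before handing in.

Run:
```python
from plan import *
for n in ("top","scene"):
    A=[]
    for i in range(8):
        c=arm.read_camera(n); X=cloud(c); d=X-C; bx=d@ex; by=d@ey; dk=c["img"].max(2)<75; o=[]
        for a,b in((.003,.023),(-.021,-.003)):
            k=dk&(abs(by-.031)<.012)&(bx>a)&(bx<b)&(X[...,2]>.047)&(X[...,2]<.075); o.append(np.polyfit(bx[k],X[k][:,2],1)[0])
        A.append(o)
    print(n,"far/near slope",np.mean(A,0).round(3),"sd",np.std(A,0).round(3))
c=cam("top4.npz"); X=cloud(c); z=X[...,2]
for nme,(u0,u1,v0,v1,h) in dict(usb=(350,385,270,315,.009),er=(305,340,150,182,.013),mk=(200,224,160,250,.017)).items():
    k=np.zeros_like(z,bool);k[v0:v1,u0:u1]=1; k&=(z>h*.6)&(z<.03); r=cv2.minAreaRect((X[k][:,:2]*1000).astype(np.float32)); print(nme,np.round(r[0],1),round(r[2],1))
```

```text
top far/near slope [ 0.003 -0.431] sd [0.011 0.024]
scene far/near slope [ 0.005 -0.377] sd [0.009 0.021]
usb [458.1   0.8] 10.3
er [667.4  68.7] 38.2
mk [610.7 248.8] 82.6
```

The averaged far-half slope is about 0.004, so the rocker is level and fully over, and the bystanders haven't moved. Handing in.

```bash
python3 -c "
from workcell import arm
print(arm.finish_job())"
```

```text
the job is handed in; nothing more can be done
None
```

The measurement is started: I tipped the rocker fully over, then pressed the round key to its stop and let it come back up. I handed the job in with the hand clear, after about 9 s of the 35 s allowed.

- **Rocker:** I pressed the far end with the closed fingertips, reaching 6.8 N as it came against its stop. The slope of the far half went from about 0.41 to 0.004 ± 0.01 rad, averaged over 16 frames after the hand had left. Single-frame readings ranged from −0.02 to 0.026, which is noise.
- **Round key:** I only pressed it once the rocker was confirmed over. The fingertips stopped at z = 0.0473 m (0.047 expected), with the force at 9.9 N, and the key is back up at about 53 mm.
- **Other keys:** the square and bar keys were never touched and read about 53 mm before and after.
- **Bystanders:** the USB stick, eraser and marker stayed within 0.2 mm of where they started. The USB stick's fitted angle differed by about 1°, probably measurement noise.
- **Disagreement between cameras:** the top and wrist views differed by 1.9 mm on the box's y position, within the stated calibration. I used the mean.

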